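# Open the cash box lock and hold it turned

## Robot

A 7-joint arm with a two-finger parallel gripper is mounted at the origin on a cart in front of the work surface, level with it; the furniture and walls round the work are solid. World frame = base frame: x ahead of the robot, y to its left, z up, the work surface at z = 0. Lengths are in mm, angles in rad, forces in N, time in s.
With the tool pointing down it reaches from about 350 to 900 mm from the base axis. Payload 7.2 kg.
Tool frame: the origin (TCP) lies at the very end of the fingers, on their centre line; the grasp point (between the pads) lies 19 mm behind it; z points along the fingers, y is the line along which they close (so a half turn about z gives the same grasp; the last joint's range is limited). The gripper opens to 88 mm and grips with 3 to 60 N. Pads are 20 mm wide; open, the fingers measure 115 mm over their backs; the gripper's body (75 mm by 178 mm) begins 61 mm behind the grasp point.
Start: joints at [-1.326, 0.411, -0.013, 1.596, 0.006, 1.134, -0.082], TCP at [192.337, 594.673, 222.653] pointing down, gripper open.
Joint ranges: [-2.95, 2.95], [-0.29, 1.99], [-1.47, 1.44], [0.14, 2.54], [-1.03, 4.17], [0.13, 1.85], [-2.86, 2.86]. Speed limits (rad/s): [2.39, 2.39, 3.01, 3.01, 3.14, 3.14, 3.14].

## Interface

Orientations are given as a unit quaternion [w, x, y, z].
In Python, from bench import * gives the robot as it stands.
- The arm moves only by the shell command python3 -m creep 'ROWS'. ROWS is JSON, a list that holds one entry, the list of rows, each a list of 7 numbers: the shift along the tool's x, y, z each as a share of 0.08 m, from -1 to 1, then the turn, a rotation vector about the tool's x, y, z each as a share of 60 degrees, from -1 to 1, then the opening, from 0 (shut) to 1 (fully open). A call has exactly 8 rows; each row is the pose to reach, as a shift and turn from the pose commanded when the call began, along the tool's axes at that moment; what a row does not reach only later rows make up. A row lasts 1/8 s, in which the tool goes at most 62.5 mm and 10.7 degrees, less where a joint would pass 70% of its speed; a pose out of reach is approached as far as the arm can. A call with a number of a shift or a turn outside -1 to 1 is refused whole. A call with a gripper value outside its range is refused whole. The fingers move at their own pace and stop on an object; the grip force is fixed at half the most. Time passes only in rows, so rows that repeat a pose let the fingers close, or fill a call up. It gives the time, the measured TCP pose, the force, the opening and the grip force at its end, in the units of the state.
- state(): the state, without advancing time (a new reading comes with each control period).
- snapshot(name): name is "side" or "top" or "wrist"; returns (picture, depth): 420x560x3 uint8, blue, green, red; 420x560 float32, mm along the optical axis (not along the pixel's ray), 0 where there is no reading.
- camera_info(name): a dict with "fovy" (degrees; the focal length in pixels is half the picture's height over the tangent of half this angle, whatever the lens; pixels are square), "cx", "cy" (the principal point, pixels), "rvec" (rotation vector, rad) and "tvec" (3), from world to camera coordinates, as OpenCV has them; the wrist camera has in their place "tool_from_camera" (4x4, takes a point from camera to tool coordinates, whose origin is the TCP and whose axes are the flange's). Camera axes: x right, y down, z forward; pixel columns grow to the right and rows downward; lengths in mm; the calibration is good to about 2 mm. A picture is of the moment at which its call begins: read the wrist's pose just before it. camera_info takes no time and is no camera call.
- finish_job(): hands the job in; it is judged then, once.
Trained networks look in the newest picture that a camera, given by its name, has taken for a name from the list of things; names that differ only in an ending like _2 or _b are one class to them, and where a whole thing is asked for, a point or a joint stands for the part that bears it (a point fixed in the world has none). Each returns a list of dicts, best first, with "score" (0 to 1); they miss things now and then, are a little off and sometimes report something else, mostly with a low value. They report only what shows in the picture. A call takes as long as a camera call. They do not tell look-alikes from the thing itself.
- look_for(query, camera): "point" ([x, y, z] in mm, in world coordinates, good to about 4 mm: the middle of the surface that is visible of it).
- cut_out(query, camera): "pixels" (420x560 bool, what is visible of it).
The state is a dict: "time_s": time; "joint_positions": joint angles; "qd": joint speeds; "joint_efforts": joint torques, N m; "tool_pos": TCP position; "tcp_rot": TCP orientation; "force": force on the tool from outside, world axes, zero at the start; "wrist_torque": the same for the moment, N m; "opening": opening from 0.0 (shut) to 1.0 (fully open); "grip_force": force on a finger pad.
Only numpy, scipy, OpenCV 4.12 (cv2) and the standard library are available. Lean on these libraries where they do the work, as an engineer would, in place of code of your own. Each camera call takes 0.05 s, during which the arm holds its last target. There are 200 camera calls.

## Task

Take the red-headed key out of its wooden stand, put it all the way into the lock on top of the blue cash box (the lock is sticky: wiggle the key a little each way to get past its pins), then turn it a quarter turn clockwise, seen from above. The lock springs back, so finish still gripping the key, fully home and turned the whole quarter. Leave the jars, the pot and the tub alone.

Things in the scene. Friction and masses are not known exactly. Their poses are not given: they have to be found in the camera images.
- key: Key standing upright in the stand, head up. Steel blade 18 mm wide (its x) and 5 mm thick (its y), 34 mm long, its lowest 6 mm narrowed to 17 x 4 mm; above it a red flat head 30 mm (x) by 12 mm (y), from 34 to 80 mm above the tip; about 60 g. Origin: the tip of the blade (bottom end); z runs up along the key to the head. Either way round fits the lock.
- key_stand: Fixed wooden block 64 (x) x 50 (y) mm, 34 mm tall, on a base 80 x 66 x 6 mm; its place varies. A slot 28 mm deep in its top, along its x, holds the key's blade: lift the key straight up. Origin: centre of the underside.
- cash_box: Fixed blue steel cash box 140 (x) x 200 (y) mm, its lid 80 mm above the counter, with a round steel lock collar (45 mm across) in the middle of the lid that stands 20 mm above it. Its place varies and can be swapped with that of the stand. Origin: centre of the underside.
- lock_mouth (a point): Centre of the keyhole, on the lock's top face, 100 mm above the counter; z up, x and y as the cash box's. At rest the key slot (21 x 7.2 mm, in a 9 mm thick brass plug) lies along this x. The key goes straight down until its head's underside meets the brass face (tip 34 mm down). The two pins below must be passed on the way.
- upper_pin (a point): Top of the upper pin, a sticky slotted wafer 12 to 18 mm below the lock's face, on the lock's axis. Its slot (21 x 7 mm) stands 22 to 29 degrees (0.38 to 0.50 rad) anticlockwise from the x of lock_mouth, seen from above: turn the key that far, push gently, and it slips through. Once passed, the wafer turns along with the key. Site axes as lock_mouth's.
- lower_pin (a point): Top of the lower pin, a like wafer 22 to 28 mm below the lock's face, its slot 22 to 29 degrees (0.38 to 0.50 rad) clockwise from the x of lock_mouth, seen from above. Site axes as lock_mouth's; this point does not show the wafer's angle.
- plug (a joint): Turn of the brass plug, rad: 0 at rest with the slot along the x of lock_mouth, positive clockwise seen from above, -0.7 to a stop at 1.62. A quarter turn is 1.57. A light spring (0.12 N m per rad) returns it to 0. The key has about 0.12 rad of play in the slot, so the plug lags the key by as much.
- sauce_pot: White pot with a green and red label, 99 mm across, 128 mm tall, standing at the back; leave it. Origin: centre of the underside.
- chilli_jar: Small glass jar with a dark cap, 44 mm across, 105 mm tall; leave it. Origin: centre of the underside.
- pepper_jar: Small glass jar with a dark cap, 45 mm across, 105 mm tall; leave it. Origin: centre of the underside.
- wipes_tub: Blue tub, 72 mm across, 121 mm tall; leave it. Origin: centre of the underside.
Not all that is in view belongs to the job. Of the things that look like the key, the smaller one is meant.

How it is judged:
By the outcome, as a careful person would: the job done as asked, in the order asked, and still so for the second after the job is handed in, while the arm keeps its last pose, push and grip.
It also fails if it takes over 54 s, if anything falls off the work surface, if the arm or the gripper's body presses on something with over 40 N, if the wrist force passes 120 N, or if a joint passes its speed limit or range.

## Working session

There is one attempt and no reset: what is moved stays moved. The work goes in short steps, Python scripts to look and compute and a shell command to move; the robot and the scene stay as the last step left them, time stands still between calls to the robot, and variables do not carry over. Pictures are saved under pics/ and viewed, at most 10 in all, crops included, and the job is handed in when it is done.

```bash
mkdir -p pics; ls; python3 - <<'E'
from bench import *
import cv2,numpy as np
s=state();print(s)
for c in ("top","side"):
    p,d=snapshot(c);cv2.imwrite(f"pics/{c}0.png",p);np.save(f"pics/{c}0.npy",d)
    print(c,camera_info(c))
    for q in ("key","key_stand","cash_box","lock_mouth"):
        try:
            for r in look_for(q,c)[:4]: print(q,r)
        except Exception as e: print(q,e)
print(camera_info("wrist"))
E
```

```text
pics
{'time_s': 0.0, 'joint_positions': array([-1.32620593,  0.4119153 , -0.01273777,  1.59703359,  0.00564915,
        1.13428585, -0.08220633]), 'qd': array([ 2.23504720e-05, -9.33080788e-04,  7.24702970e-04,  1.56523492e-03,
        3.69448463e-06, -4.95883574e-04, -8.29618232e-04]), 'joint_efforts': array([ 7.70810511e-04, -5.87952733e+01,  6.42471761e-01, -2.91074824e+01,
       -5.37546398e-02,  1.81065907e-02,  1.48124218e-04]), 'tool_pos': array([192.20853811, 594.18577517, 221.80363521]), 'tcp_rot': array([-5.15491163e-05,  1.55727418e-01,  9.87799740e-01, -8.01498584e-04]), 'force': array([0.2252921 , 0.02144165, 0.06364975]), 'wrist_torque': array([ 0.07164941,  0.00112331, -0.03569066]), 'grip_force': 0.0, 'opening': 1.0020032764883804}
top {'fovy': 46.78897305820007, 'cx': 280.2111676392029, 'cy': 202.4253268542481, 'rvec': array([ 2.15040276, -2.11788976,  0.19953505]), 'tvec': array([  49.15793644,  656.13735912, 1143.22296375])}
key {'point': [663.5, -109.3, 106.3], 'score': 0.65}
key_stand {'point': [558.1, -117.5, 31.3], 'score': 0.86}
key_stand {'point': [552.1, 13
[... 417 characters left out ...]
 -123.9, 67.4], 'score': 0.61}
key_stand {'point': [562.4, -145.8, 21.5], 'score': 0.68}
cash_box {'point': [544.1, 40.0, 77.7], 'score': 0.96}
lock_mouth {'point': [544.0, 38.9, 77.5], 'score': 0.62}
lock_mouth {'point': [707.9, -207.2, 88.3], 'score': 0.29}
{'fovy': 67.13203426204356, 'cx': 276.6610578862182, 'cy': 214.96846645763756, 'tool_from_camera': array([[ 5.57666555e-04, -9.66598247e-01, -2.56295762e-01,
         6.84940392e+01],
       [ 9.99999771e-01,  6.37336790e-04, -2.27792282e-04,
         1.63230839e+00],
       [ 3.83530339e-04, -2.56295576e-01,  9.66598381e-01,
        -1.62761413e+02],
       [ 0.00000000e+00,  0.00000000e+00,  0.00000000e+00,
         1.00000000e+00]])}
```

View pics/top0.png

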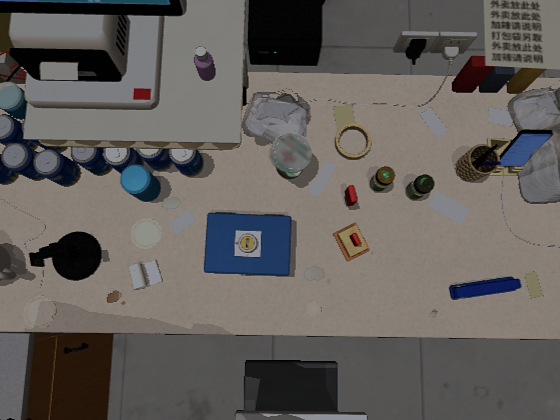

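View pics/side0.png

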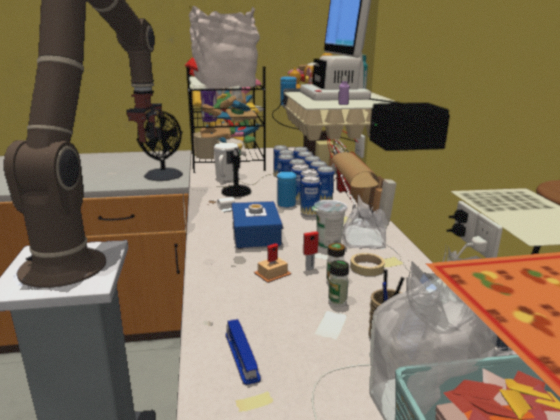

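Top view: candidates are the red head in the wooden stand at (355,240) [side (272,252)] and a larger loose one at (350,195) [side (311,243)]. The smaller one, standing in the stand, is meant. The lock is at (248,243). I'll check the choice in a close crop and measure.

```bash
cat > h.py <<'E'
from bench import *
import cv2,numpy as np
from scipy.spatial.transform import Rotation as R
def T_tool(s):
    q=s["tcp_rot"];T=np.eye(4);T[:3,:3]=R.from_quat([q[1],q[2],q[3],q[0]]).as_matrix();T[:3,3]=s["tool_pos"];return T
def cam_T(name,s):
    ci=camera_info(name)
    if name=="wrist": return T_tool(s)@ci["tool_from_camera"]
    T=np.eye(4);T[:3,:3]=cv2.Rodrigues(ci["rvec"])[0];T[:3,3]=ci["tvec"];return np.linalg.inv(T)
def cloud(name,d,s):
    ci=camera_info(name);f=210/np.tan(np.radians(ci["fovy"])/2)
    v,u=np.mgrid[0:420,0:560];P=np.stack([(u-ci["cx"])/f*d,(v-ci["cy"])/f*d,d],-1)
    T=cam_T(name,s);return P@T[:3,:3].T+T[:3,3]
def red(p):
    h=cv2.cvtColor(p,cv2.COLOR_BGR2HSV);return ((h[...,0]<8)|(h[...,0]>172))&(h[...,1]>150)&(h[...,2]>60)
def rect(P):
    (c,(w,h),a)=cv2.minAreaRect(P[:,:2].astype(np.float32))
    if w<h: w,h,a=h,w,a+90
    return np.round(c,1),round(w,1),round(h,1),round((a+90)%180-90,1)
E
python3 - <<'E'
from h import *
s=state()
p=cv2.imread("pics/top0.png");d=np.load("pics/top0.npy");W=cloud("top",d,s)
n,l,st,_=cv2.connectedComponentsWithStats(red(p).astype(np.uint8))
for i in range(1,n):
    if st[i,4]>15 and 300<st[i,0]<400 and st[i,1]>150:
        q=W[(l==i)];z=q[:,2];t=q[z>z.max()-12];print(st[i],z.max(),rect(t),t.mean(0))
reg=np.zeros(p.shape[:2],bool);reg[215:265,325:380]=1
for lo,hi in ((25,45),(3,12)):
    m=reg&(W[...,2]>lo)&(W[...,2]<hi);print("stand",rect(W[m]))
reg[:]=0;reg[200:285,195:300]=1
for lo,hi in ((70,90),(93,110)):
    m=reg&(W[...,2]>lo)&(W[...,2]<hi);print("box",rect(W[m]),np.median(W[m],0))
a=cv2.resize(p[160:280,320:390],None,fx=5,fy=5);b=cv2.resize(p[205:285,195:300],None,fx=4,fy=4);
o=np.zeros((600,350+420,3),np.uint8);o[:,:350]=a;o[:320,350:]=b;cv2.imwrite("pics/crop0.png",o)
E
```

```text
[348 185   9  17 103] 1239.6894429802544 (array([445.1,  70.2]), 0.0, 0.0, 0.0) [ 445.11724585   70.22965198 1239.68944298]
[352 233   9  12  58] 91.156858582415 (array([ 565.7, -122.5]), 27.6, 11.1, 26.6) [ 565.76299569 -122.60206592   85.46489055]
stand (array([ 565.8, -123.9]), 63.2, 50.9, 27.2)
stand (array([ 571.8, -126.1]), 138.1, 125.6, 89.7)
box (array([551. , 135.9]), 204.6, 144.3, 88.5) [548.23355661 135.28345452  80.29520124]
box (array([550. , 136.1]), 43.0, 42.5, 0.7) [549.93419698 135.75542621 100.22692826]
```

View pics/crop0.png

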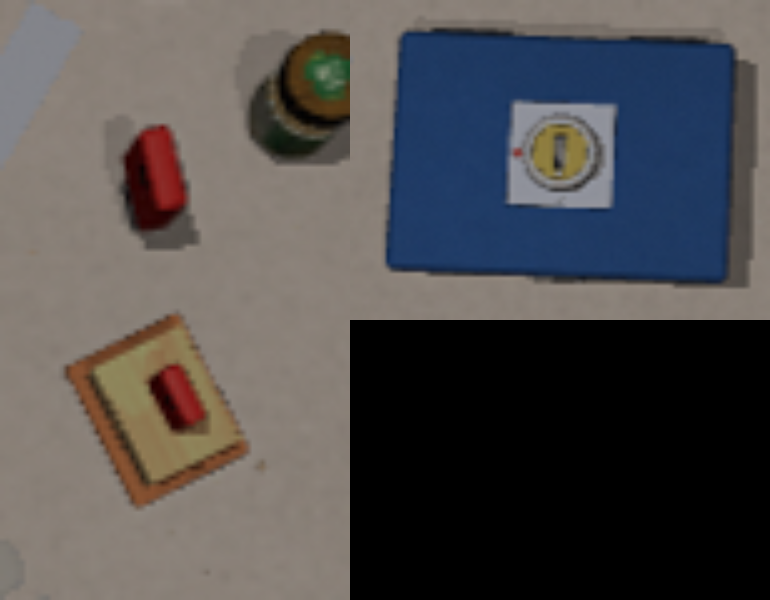

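The crop shows the smaller red key in the wooden stand (crop (178,398)). The larger loose one is at (155,178), and the lock slot on the blue box runs along the picture's vertical. I choose the key in the stand at about (566,-123), yaw 27°, and test the first move.

```bash
python3 -m creep '[[[-0.12,-0.12,0,0,0,0,1],[-0.25,-0.25,0,0,0,0,1],[-0.38,-0.38,0,0,0,0,1],[-0.5,-0.5,0,0,0,0,1],[-0.62,-0.62,0,0,0,0,1],[-0.75,-0.75,0,0,0,0,1],[-0.88,-0.88,0,0,0,0,1],[-1,-1,0,0,0,0,1]]]'
python3 -m creep '[[[-0.12,-0.12,0,0,0,0,1],[-0.25,-0.25,0,0,0,0,1],[-0.38,-0.38,0,0,0,0,1],[-0.5,-0.5,0,0,0,0,1],[-0.62,-0.62,0,0,0,0,1],[-0.75,-0.75,0,0,0,0,1],[-0.88,-0.88,0,0,0,0,1],[-1,-1,0,0,0,0,1]]]'
```

```text
time_s: 1.5
tool_pos: [244.3, 493.0, 222.7]
tcp_rot: [0.0, 0.156, 0.988, 0.0]
force: [0.3, 0.0, -0.2]
opening: 1.004
grip_force: 0.0
time_s: 2.5
tool_pos: [295.8, 392.3, 222.7]
tcp_rot: [0.0, 0.156, 0.988, 0.0]
force: [0.8, -0.4, 1.0]
opening: 1.005
grip_force: 0.0
```

```bash
python3 -m creep '[[[-0.12,-0.12,0,0,0,0,1],[-0.25,-0.25,0,0,0,0,1],[-0.38,-0.38,0,0,0,0,1],[-0.5,-0.5,0,0,0,0,1],[-0.62,-0.62,0,0,0,0,1],[-0.75,-0.75,0,0,0,0,1],[-0.88,-0.88,0,0,0,0,1],[-1,-1,0,0,0,0,1]]]' | sed -n 2p
python3 -m creep '[[[-0.12,-0.12,0,0,0,0,1],[-0.25,-0.25,0,0,0,0,1],[-0.38,-0.38,0,0,0,0,1],[-0.5,-0.5,0,0,0,0,1],[-0.62,-0.62,0,0,0,0,1],[-0.75,-0.75,0,0,0,0,1],[-0.88,-0.88,0,0,0,0,1],[-1,-1,0,0,0,0,1]]]' | sed -n 2p
python3 -m creep '[[[-0.12,-0.12,0,0,0,0,1],[-0.25,-0.25,0,0,0,0,1],[-0.38,-0.38,0,0,0,0,1],[-0.5,-0.5,0,0,0,0,1],[-0.62,-0.62,0,0,0,0,1],[-0.75,-0.75,0,0,0,0,1],[-0.88,-0.88,0,0,0,0,1],[-1,-1,0,0,0,0,1]]]' | sed -n 2p
python3 - <<'E'
from h import *
s=state();p,d=snapshot("wrist");cv2.imwrite("pics/w1.png",p);np.save("pics/w1.npy",d);W=cloud("wrist",d,s)
print(s["tool_pos"],s["joint_positions"].round(2))
m=(W[...,2]>94)&(W[...,2]<112)&(np.hypot(W[...,0]-550,W[...,1]-136)<40);print(m.sum())
if m.sum()>20: print(rect(W[m]),np.median(W[m],0))
m=(W[...,2]>72)&(W[...,2]<88)&(np.hypot(W[...,0]-550,W[...,1]-136)<140);print(m.sum())
if m.sum()>20: print(rect(W[m]))
E
```

```text
tool_pos: [347.3, 291.6, 222.7]
tool_pos: [398.8, 190.8, 222.6]
tool_pos: [450.3, 90.1, 222.7]
[450.31758026  90.0878213  222.65615837] [-0.62  0.12  0.35  2.   -0.05  1.03  1.01]
1008
(array([550.6, 130.7]), 43.3, 34.0, 1.5) [548.40942493 130.83501793 100.74923731]
14875
(array([551.2, 135.5]), 203.1, 144.0, 88.6)
```

View pics/w1.png

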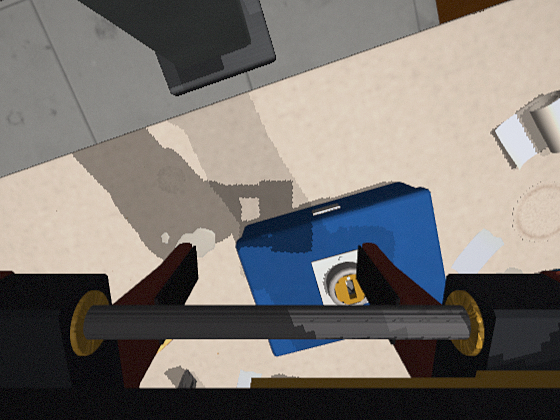

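Wrist view: the box and lock are seen at (348,285), agreeing with the top view: lock ≈ (550.7,135.8), yaw −1.4°. On to the key, turning 45° anticlockwise on the way.

```bash
python3 -m creep '[[[-0.12,-0.12,0,0,0,0,1],[-0.25,-0.25,0,0,0,0,1],[-0.38,-0.38,0,0,0,0,1],[-0.5,-0.5,0,0,0,0,1],[-0.62,-0.62,0,0,0,0,1],[-0.75,-0.75,0,0,0,0,1],[-0.88,-0.88,0,0,0,0,1],[-1,-1,0,0,0,0,1]]]' | sed -n 2p
python3 -m creep '[[[-0.13,-0.13,0,0,0,-0.1,1],[-0.27,-0.27,0,0,0,-0.2,1],[-0.4,-0.4,0,0,0,-0.3,1],[-0.54,-0.54,0,0,0,-0.4,1],[-0.68,-0.68,0,0,0,-0.5,1],[-0.82,-0.82,0,0,0,-0.6,1],[-0.95,-0.95,0,0,0,-0.7,1],[-1,-1,0,0,0,-0.75,1]]]' | sed -n 2,3p
cat > look.py <<'E'
from h import *
import sys
s=state();p,d=snapshot("wrist");cv2.imwrite(f"pics/{sys.argv[1]}.png",p);W=cloud("wrist",d,s);T=T_tool(s)
print(s["tool_pos"].round(1),s["joint_positions"].round(2),"tool y deg",np.degrees(np.arctan2(T[1,1],T[0,1])).round(2))
n,l,st,c=cv2.connectedComponentsWithStats(red(p).astype(np.uint8))
for i in range(1,n):
    if st[i,4]>60:
        q=W[l==i];q=q[(q[:,2]>20)&(q[:,2]<200)]
        if len(q)<30: continue
        zt=np.percentile(q[:,2],97);t=q[abs(q[:,2]-zt)<5];print(c[i].round(),st[i,4],"ztop",zt.round(1),rect(t))
dx=np.array([565.7,-122.8,0])-s["tool_pos"];print("to key, tool mm",(T[:3,:3].T@dx).round(1))
m=(W[...,2]>28)&(W[...,2]<38)&(np.hypot(W[...,0]-566,W[...,1]+124)<50);print("stand",m.sum(), rect(W[m]) if m.sum()>20 else "")
E
python3 look.py w2
```

```text
tool_pos: [501.8, -10.7, 222.6]
tool_pos: [553.2, -112.0, 222.5]
tcp_rot: [-0.0, -0.235, 0.972, -0.0]
[ 553.2 -112.   222.5] [-0.17  0.31  0.36  1.77 -0.12  1.08  2.28] tool y deg 117.16
[259. 207.] 399 ztop 87.8 (array([ 566.8, -124. ]), 29.0, 11.3, 28.9)
[228. 289.] 494 ztop 111.6 (array([ 656.4, -115.6]), 15.9, 10.6, -69.9)
to key, tool mm [ -6.3 -15.3 222.5]
stand 2013 (array([ 567.2, -124.5]), 63.7, 49.7, 27.3)
```

View pics/w2.png

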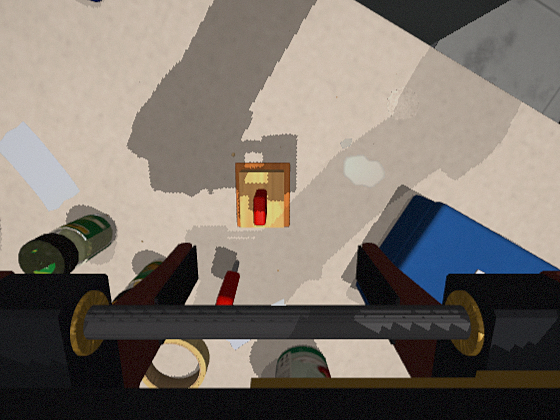

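Wrist view: the key in the stand is at (259,207), the larger one at (228,289) and clear of the fingers. Key at ≈(566.3,-123.5), yaw 27°. I centre over it, go down and grip.

```bash
python3 -m creep '[[[-0.02,-0.05,0.1,0,0,0,1],[-0.04,-0.1,0.25,0,0,0,1],[-0.06,-0.15,0.4,0,0,0,1],[-0.08,-0.2,0.5,0,0,0,1],[-0.08,-0.2,0.65,0,0,0,1],[-0.08,-0.2,0.8,0,0,0,1],[-0.08,-0.2,0.9,0,0,0,1],[-0.08,-0.2,1,0,0,0,1]]]' | sed -n 2p
python3 -m creep '[[[0,0,0.15,0,0,0,1],[0,0,0.3,0,0,0,1],[0,0,0.45,0,0,0,1],[0,0,0.6,0,0,0,1],[0,0,0.7,0,0,0,1],[0,0,0.8,0,0,0,1],[0,0,0.9,0,0,0,1],[0,0,1,0,0,0,1]]]' | sed -n 2,4p
python3 look.py w3
```

```text
tool_pos: [565.8, -121.7, 142.2]
tool_pos: [565.9, -121.8, 62.2]
tcp_rot: [0.0, -0.234, 0.972, -0.0]
force: [0.1, 0.4, 0.3]
[ 565.9 -121.8   62.2] [-0.1   0.53  0.3   1.88 -0.22  0.77  2.37] tool y deg 117.08
[271. 266.] 1787 ztop 87.6 (array([ 566.8, -123.9]), 30.0, 11.6, 27.4)
[220. 377.] 479 ztop 68.9 (array([ 653. , -116.8]), 14.9, 3.8, -68.2)
to key, tool mm [ 0.6 -0.8 62.2]
stand 6110 (array([ 567.3, -123.9]), 64.3, 50.2, 27.3)
```

```bash
python3 -m creep '[[[0,-0.026,0.1,0,0,0,1],[0,-0.026,0.2,0,0,0,1],[0,-0.026,0.22,0,0,0,1],[0,-0.026,0.22,0,0,0,0],[0,-0.026,0.22,0,0,0,0],[0,-0.026,0.22,0,0,0,0],[0,-0.026,0.22,0,0,0,0],[0,-0.026,0.22,0,0,0,0]]]'
python3 -m creep '[[[0,0,0,0,0,0,0],[0,0,0,0,0,0,0],[0,0,-0.05,0,0,0,0],[0,0,-0.1,0,0,0,0],[0,0,-0.2,0,0,0,0],[0,0,-0.3,0,0,0,0],[0,0,-0.4,0,0,0,0],[0,0,-0.5,0,0,0,0]]]'
```

```text
time_s: 10.65
tool_pos: [566.8, -123.6, 45.1]
tcp_rot: [0.0, -0.234, 0.972, 0.0]
force: [0.4, 0.6, -0.9]
opening: 0.469
grip_force: 0.0
time_s: 11.65
tool_pos: [566.9, -123.6, 85.7]
tcp_rot: [0.0, -0.234, 0.972, -0.0]
force: [-0.1, -0.8, -0.6]
opening: 0.135
grip_force: 30.0
```

```bash
python3 look.py w4; python3 - <<'E'
from h import *
p,d=snapshot("side");W=cloud("side",d,None)
m=red(p)&(np.hypot(W[...,0]-566,W[...,1]+123)<35);print("red z",np.percentile(W[m][:,2],[1,50,99]) if m.sum() else 0,m.sum())
v,u=np.nonzero(m)
m2=(np.hypot(W[...,0]-566,W[...,1]+123)<20)&(W[...,2]>37);print("all z min",np.sort(W[m2][:,2])[:10])
if len(u):
    c=p[int(v.mean())-40:int(v.mean())+40,int(u.mean())-50:int(u.mean())+50]
    cv2.imwrite("pics/side4.png",cv2.resize(c,None,fx=6,fy=6))
w=cv2.imread("pics/w4.png")
E
```

```text
[ 566.9 -123.6   85.7] [-0.11  0.5   0.32  1.86 -0.21  0.81  2.36] tool y deg 117.08
[277. 270.] 1803 ztop 124.8 (array([ 563.4, -124.9]), 21.8, 11.8, 27.5)
to key, tool mm [ 0.7  1.3 85.7]
stand 3961 (array([ 564.8, -125.2]), 58.7, 50.1, 27.3)
red z [ 83.05690897 106.29363519 124.41037752] 67
all z min [43.62683238 45.31853401 45.78759813 45.96389145 46.97216263 47.2677743
 47.67770965 47.77901678 48.10770257 48.25086391]
```

View pics/side4.png

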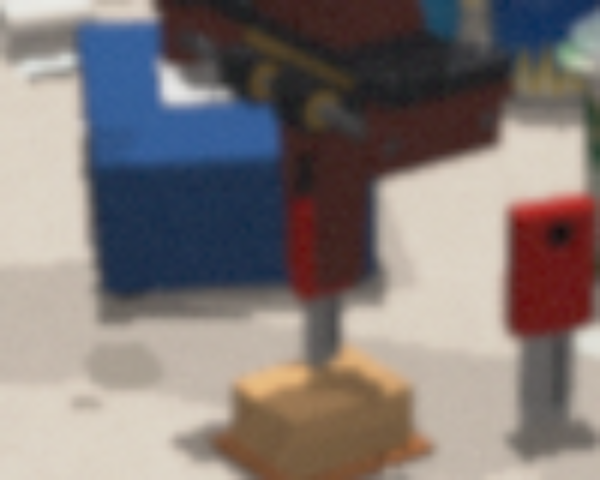

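Side crop: the key is held squarely in the fingers, head bottom at (305,295), blade clear of the stand, with the larger key still standing at right. I lift it and carry it to the lock, turning 28.5° clockwise on the way.

```bash
python3 -m creep '[[[0,0,-0.2,0,0,0,0],[0,0,-0.4,0,0,0,0],[-0.1,0.12,-0.6,0,0,0,0],[-0.2,0.3,-0.8,0,0,0,0],[-0.3,0.5,-1,0,0,0,0],[-0.4,0.7,-1,0,0,0,0],[-0.4,0.9,-1,0,0,0,0],[-0.4,1,-1,0,0,0,0]]]' | sed -n 2p
python3 -m creep '[[[-0.05,0.12,-0.05,0,0,0,0],[-0.12,0.25,-0.05,0,0,0,0],[-0.2,0.4,-0.05,0,0,0,0],[-0.25,0.5,-0.05,0,0,0,0],[-0.3,0.65,-0.05,0,0,0,0],[-0.4,0.8,-0.05,0,0,0,0],[-0.45,0.9,-0.05,0,0,0,0],[-0.5,1,-0.05,0,0,0,0]]]' | sed -n 2p
python3 -m creep '[[[-0.05,0.12,0,0,0,0.06,0],[-0.1,0.25,0,0,0,0.12,0],[-0.15,0.4,0,0,0,0.2,0],[-0.2,0.5,0,0,0,0.26,0],[-0.25,0.65,0,0,0,0.34,0],[-0.3,0.8,0,0,0,0.4,0],[-0.35,0.9,0,0,0,0.45,0],[-0.4,0.98,0,0,0,0.475,0]]]'
cat > lk.py <<'E'
from h import *
import sys
s=state();p,d=snapshot("wrist");cv2.imwrite(f"pics/{sys.argv[1]}.png",p);W=cloud("wrist",d,s);T=T_tool(s)
print(s["tool_pos"].round(1),s["joint_positions"].round(2),"tool y",np.degrees(np.arctan2(T[1,1],T[0,1])).round(2))
m=red(p)&(np.hypot(*(W[...,:2]-s["tool_pos"][:2]).transpose(2,0,1))<40)&(W[...,2]>s["tool_pos"][2]-30)
if m.sum()>20:
    q=W[m];zt=np.percentile(q[:,2],97);t=q[q[:,2]>zt-5];print("head",m.sum(),zt.round(1),rect(t)); print("head rel tool", ((t-s["tool_pos"])@T[:3,:3]).min(0).round(1),((t-s["tool_pos"])@T[:3,:3]).max(0).round(1))
L=np.hypot(W[...,0]-550.7,W[...,1]-135.8)
m=(W[...,2]>94)&(W[...,2]<108)&(L<32);print("collar",m.sum(),rect(W[m]) if m.sum()>20 else "")
if m.sum()>20:
    print("min/max",W[m].min(0).round(1),W[m].max(0).round(1),"circle",np.round(cv2.minEnclosingCircle(W[m][:,:2].astype(np.float32))[0],1))
m=(W[...,2]>72)&(W[...,2]<88)&(L<140);print("lid",m.sum(),rect(W[m]))
E
python3 lk.py w5
```

```text
tool_pos: [557.8, -36.6, 164.4]
tool_pos: [558.1, 52.2, 169.0]
time_s: 14.75
tool_pos: [550.8, 136.5, 169.0]
tcp_rot: [-0.0, 0.013, 1.0, -0.0]
force: [-0.4, -0.5, -0.9]
opening: 0.136
grip_force: 30.0
[550.8 136.5 169. ] [-0.62  0.38  0.38  1.82 -0.17  0.97  1.38] tool y 88.53
head 1810 208.1 (array([546.9, 133.2]), 21.9, 21.3, -0.3)
head rel tool [ -7.1 -14.2 -40.2] [ 14.9   7.1 -34.1]
collar 1851 (array([548.6, 136.1]), 43.9, 38.1, 88.3)
min/max [529.5 113.9  94. ] [568.  157.9 103.4] circle [551.2 135.9]
lid 31451 (array([540.8, 136.3]), 204.5, 120.8, 88.5)
```

View pics/w5.png

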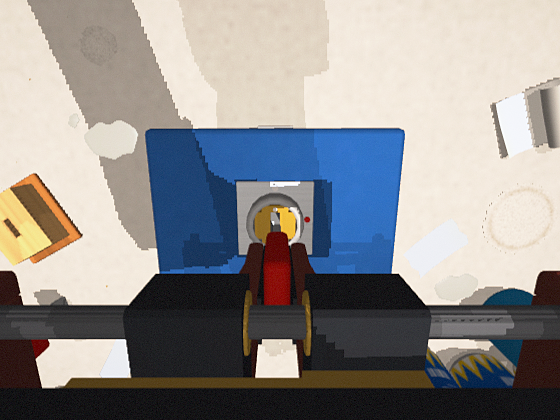

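Wrist view: the key head, at (276,270), is centred over the lock at (275,220), with the slot aligned with the blade. Tip ≈ TCP − 41 mm. I go down in steps.

```bash
python3 -m creep '[[[0,-0.0075,0.06,0,0,0,0],[0,-0.0075,0.12,0,0,0,0],[0,-0.0075,0.18,0,0,0,0],[0,-0.0075,0.24,0,0,0,0],[0,-0.0075,0.3,0,0,0,0],[0,-0.0075,0.34,0,0,0,0],[0,-0.0075,0.38,0,0,0,0],[0,-0.0075,0.42,0,0,0,0]]]'
```

```text
time_s: 15.8
tool_pos: [550.9, 135.4, 135.3]
tcp_rot: [0.0, 0.012, 1.0, 0.0]
force: [-0.7, -0.3, -0.5]
opening: 0.135
grip_force: 30.0
```

```bash
python3 -m creep '[[[0,0,0.02,0,0,0,0],[0,0,0.04,0,0,0,0],[0,0,0.06,0,0,0,0],[0,0,0.06,0,0,-0.1,0],[0,0,0.06,0,0,-0.2,0],[0,0,0.06,0,0,-0.3,0],[0,0,0.06,0,0,-0.38,0],[0,0,0.06,0,0,-0.42,0]]]'; python3 -c "
from bench import *;print(state()['wrist_torque'])"
```

```text
time_s: 16.8
tool_pos: [550.8, 135.3, 130.6]
tcp_rot: [-0.0, -0.207, 0.978, 0.0]
force: [-0.1, 0.1, -0.8]
opening: 0.134
grip_force: 30.0
[-0.01214973  0.03493948 -0.0789112 ]
```

```bash
python3 -m creep '[[[0,0,0.015,0,0,0,0],[0,0,0.03,0,0,0,0],[0,0,0.045,0,0,0,0],[0,0,0.06,0,0,0,0],[0,0,0.075,0,0,0,0],[0,0,0.09,0,0,0,0],[0,0,0.105,0,0,0,0],[0,0,0.115,0,0,0,0]]]'; python3 -c "
from bench import *;print(state()['wrist_torque'])"
```

```text
time_s: 17.8
tool_pos: [550.8, 135.3, 121.4]
tcp_rot: [-0.0, -0.206, 0.979, -0.0]
force: [-0.5, -1.3, 1.4]
opening: 0.136
grip_force: 30.0
[-0.24878589 -0.05520465 -0.02843667]
```

```bash
python3 -m creep '[[[0,0,0.005,0,0,0.12,0],[0,0,0.005,0,0,0.24,0],[0,0,0.005,0,0,0.36,0],[0,0,0.005,0,0,0.48,0],[0,0,0.005,0,0,0.6,0],[0,0,0.005,0,0,0.72,0],[0,0,0.005,0,0,0.82,0],[0,0,0.005,0,0,0.85,0]]]'; python3 -c "
from bench import *;print(state()['wrist_torque'])"; python3 lk.py w6 | head -3
```

```text
time_s: 18.8
tool_pos: [550.7, 135.0, 120.9]
tcp_rot: [-0.0, 0.236, 0.972, -0.0]
force: [-0.4, -1.9, 1.5]
opening: 0.133
grip_force: 30.0
[-0.61337645 -0.0212268   0.10740674]
[550.7 135.  120.9] [-0.69  0.45  0.48  1.87 -0.26  0.88  1.01] tool y 62.74
head 1804 160.0 (array([549.2, 142.8]), 21.6, 21.0, -28.1)
head rel tool [ -5.9  -4.2 -57.5] [ 15.8  16.8 -34.1]
```

```bash
python3 -m creep '[[[0,0,0.015,0,0,0,0],[0,0,0.03,0,0,0,0],[0,0,0.045,0,0,0,0],[0,0,0.06,0,0,0,0],[0,0,0.075,0,0,0,0],[0,0,0.09,0,0,0,0],[0,0,0.105,0,0,0,0],[0,0,0.12,0,0,0,0]]]'; python3 -c "
from bench import *;print(state()['wrist_torque'])"
```

```text
time_s: 19.85
tool_pos: [550.9, 134.9, 111.6]
tcp_rot: [0.0, 0.235, 0.972, -0.0]
force: [-1.4, -2.8, 5.2]
opening: 0.132
grip_force: 30.0
[-0.83211084  0.27471693  0.06756014]
```

```bash
python3 -m creep '[[[0,0,0.01,0,0,0,0],[0,0,0.02,0,0,0,0],[0,0,0.03,0,0,0,0],[0,0,0.04,0,0,0,0],[0,0,0.05,0,0,0,0],[0,0,0.06,0,0,0,0],[0,0,0.07,0,0,0,0],[0,0,0.075,0,0,0,0]]]'; python3 lk.py w7 | head -3
```

```text
time_s: 20.85
tool_pos: [551.0, 134.9, 108.2]
tcp_rot: [-0.0, 0.235, 0.972, 0.001]
force: [-10.0, -5.7, 34.2]
opening: 0.134
grip_force: 30.0
[551.  134.9 108.2] [-0.68  0.47  0.47  1.88 -0.28  0.85  1.03] tool y 62.82
head 1846 147.3 (array([547.5, 138.6]), 21.5, 11.8, -26.1)
head rel tool [ -6.   -4.2 -40.1] [ 15.6   7.6 -34.2]
```

```bash
python3 -m creep '[[[0.003,-0.004,0,0,0,-0.04,0],[0.003,-0.004,0,0,0,-0.06,0],[0.003,-0.004,0,0,0,-0.03,0],[0.003,-0.004,0,0,0,0.02,0],[0.003,-0.004,0,0,0,0.05,0],[0.003,-0.004,0,0,0,0.06,0],[0.003,-0.004,0,0,0,0.03,0],[0.003,-0.004,0,0,0,0,0]]]'; python3 lk.py w8 | head -3;  python3 -c "
from bench import *;print(state()['wrist_torque'])"
```

```text
time_s: 21.9
tool_pos: [551.0, 134.9, 108.2]
tcp_rot: [0.0, 0.235, 0.972, 0.001]
force: [-8.7, -4.8, 31.0]
opening: 0.133
grip_force: 30.0
[551.  134.9 108.2] [-0.68  0.47  0.47  1.88 -0.28  0.85  1.03] tool y 62.87
head 1849 147.3 (array([547.5, 138.6]), 21.9, 11.8, -26.1)
head rel tool [ -6.1  -4.2 -40.3] [ 15.6   7.7 -34.1]
[-1.25416846  2.11767735  0.03438687]
```

The TCP stays at 108.2 with 31 N upward while the key is wiggled. The head top, corrected for the camera's bias seen at the stand, is at 146 mm, so the key is home. I ease the push and turn clockwise.

```bash
python3 -m creep '[[[0,0,-0.006,0,0,0.1,0],[0,0,-0.006,0,0,0.22,0],[0,0,-0.006,0,0,0.34,0],[0,0,-0.006,0,0,0.46,0],[0,0,-0.006,0,0,0.58,0],[0,0,-0.006,0,0,0.7,0],[0,0,-0.006,0,0,0.8,0],[0,0,-0.006,0,0,0.9,0]]]'; python3 lk.py w9 | head -3;  python3 -c "
from bench import *;print(state()['wrist_torque'])"
```

```text
time_s: 22.95
tool_pos: [550.7, 134.8, 108.2]
tcp_rot: [-0.0, 0.652, 0.758, 0.001]
force: [-9.0, -4.6, 28.1]
opening: 0.133
grip_force: 30.0
[550.7 134.8 108.2] [-0.85  0.52  0.72  1.89 -0.44  0.89  0.23] tool y 8.64
head 1860 147.3 (array([551.4, 141.3]), 22.0, 11.8, -80.5)
head rel tool [ -4.7  -4.3 -40.2] [ 17.4   7.5 -34.1]
[-1.07404098  2.40556867  0.18654164]
```

```bash
python3 -m creep '[[[0,0,0,0,0,0.06,0],[0,0,0,0,0,0.12,0],[0,0,0,0,0,0.18,0],[0,0,0,0,0,0.24,0],[0,0,0,0,0,0.28,0],[0,0,0,0,0,0.31,0],[0,0,0,0,0,0.33,0],[0,0,0,0,0,0.33,0]]]'; python3 lk.py w10 | head -3;  python3 - <<'E'
from h import *
print(state()['wrist_torque'])
p,d=snapshot("side");W=cloud("side",d,None)
m=red(p)&(np.hypot(W[...,0]-551,W[...,1]-136)<35);print("red z",np.percentile(W[m][:,2],[1,50,99]) if m.sum() else 0,m.sum())
w=cv2.imread("pics/w10.png")[150:320,190:370];cv2.imwrite("pics/c10.png",cv2.resize(w,None,fx=3.5,fy=3.5))
E
```

```text
time_s: 24.0
tool_pos: [550.6, 134.8, 108.2]
tcp_rot: [-0.001, 0.771, 0.636, 0.001]
force: [-9.2, -3.8, 29.4]
opening: 0.133
grip_force: 30.0
[550.6 134.8 108.2] [-0.91  0.55  0.81  1.9  -0.5   0.91 -0.05] tool y -10.97
head 1860 147.2 (array([553.1, 141.3]), 21.9, 11.8, 79.4)
head rel tool [ -4.   -4.7 -39.9] [ 17.9   7.1 -34.1]
[-1.16230542  2.53381797  0.27200381]
red z [103.64466237 125.31531045 146.48835032] 62
```

View pics/c10.png

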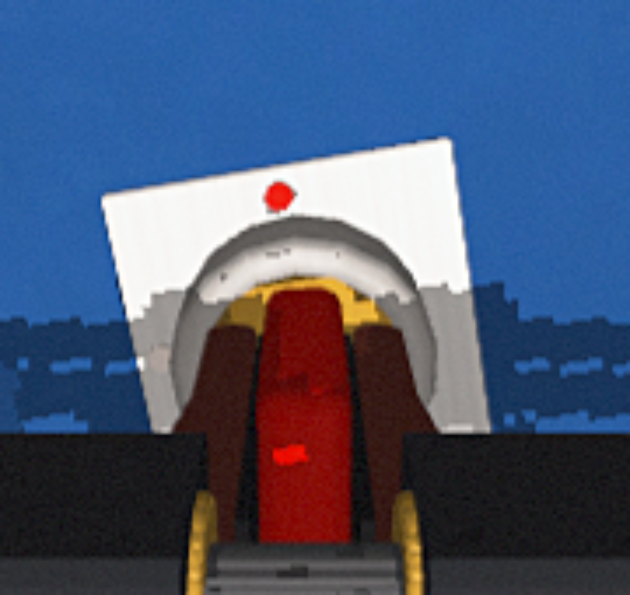

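Crop: the head at (305,400) is seated on the brass face and held in the fingers, with the collar label's red mark at (280,195). The key reads about 99° clockwise, so the plug is about 92°. I nudge slightly further to the stop for margin, then check the torque.

```bash
python3 -m creep '[[[0,0,0,0,0,0.01,0],[0,0,0,0,0,0.02,0],[0,0,0,0,0,0.03,0],[0,0,0,0,0,0.03,0],[0,0,0,0,0,0.03,0],[0,0,0,0,0,0.03,0],[0,0,0,0,0,0.03,0],[0,0,0,0,0,0.03,0]]]'; python3 lk.py w11 | head -3;  python3 -c "
from bench import *;print(state()['wrist_torque'])"
```

```text
time_s: 25.1
tool_pos: [550.6, 134.7, 108.2]
tcp_rot: [-0.001, 0.781, 0.624, 0.001]
force: [-9.8, -4.4, 30.7]
opening: 0.139
grip_force: 30.0
[550.6 134.7 108.2] [-0.91  0.55  0.82  1.9  -0.51  0.91 -0.07] tool y -12.75
head 1866 147.2 (array([553.3, 141.4]), 21.5, 11.8, 77.7)
head rel tool [ -3.7  -4.8 -39.8] [ 17.9   7.1 -34.1]
[-1.07792793  2.47794039  0.26668629]
```

```bash
python3 -c "
from bench import *;print(finish_job())"
```

```text
the job is handed in; nothing more can be done
None
```

I put the key fully into the lock, turned it clockwise until the plug was past the quarter turn (about 93°, worked out from the key's measured angle), and handed the job in at about 25 s with the key still gripped.

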